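Find the packer that fits under the floating step

ROBOT

A 6-joint arm with a two-finger parallel gripper is mounted at the origin on the work surface. World frame = base frame: x ahead of the robot, y to its left, z up, the work surface at z = 0. Lengths are in m, angles in rad, forces in N, time in s.
With the tool pointing down it reaches from about 0.25 to 0.8 m from the base axis. Payload 3.9 kg.
Tool frame: the origin (TCP) lies midway between the tips of the shut fingers; the grasp point (between the pads) lies 19 mm behind it; z points along the fingers, y is the line along which they close (so a half turn about z gives the same grasp; the last joint's range is limited). The gripper opens to 85 mm and grips with 20 to 120 N. Pads are 22 mm wide; open, the fingers measure 114 mm over their backs; the gripper's body (76 mm by 85 mm) begins 54 mm behind the grasp point. The pads swing forward as they close: fully open they stand 13 mm farther back than shut.
Start: joints at [1.257, 0.26, -0.138, 1.173, 0, 1.571], TCP at [0.162, 0.499, 0.231] pointing down, gripper open.
Joint ranges: [-2.78, 2.78], [-0.83, 1.72], [-1.28, 1.37], [-1.9, 2.12], [-1.57, 1.48], [-3.14, 3.14]. Speed limits (rad/s): [2.57, 2.57, 3.14, 3.14, 3.14, 3.14].

INTERFACE

Orientations are given as a rotation vector (axis times angle).
In Python, from cell import manip gives the robot as it stands.
- The arm moves only by the tool play_rows, never from a script. Its arguments are lists of equal length, an entry for each row: "grip": the opening in per cent of the stroke, from 0 (shut) to 100 (fully open); "linear": the shift along the tool's x, y, z each as a share of 0.15 m, from -1 to 1, a list of three; "turn": the turn about the tool's z as a share of 180 degrees, from -1 to 1. In form: {"grip": [grip, ...], "linear": [[x, y, z], ...], "turn": [turn, ...]}. A call has 1 to 20 rows; each row is the pose to reach, as a shift and turn from the pose commanded when the call began, along the tool's axes at that moment, turning the shorter way round; what a row does not reach only later rows make up. A row lasts 1/10 s, in which the tool goes at most 50 mm and 8.59 degrees, less where a joint would pass 70% of its speed; a pose out of reach is approached as far as the arm can. A call with a number of a shift or a turn outside -1 to 1 is refused whole. A call with a gripper value outside its range is refused whole. The fingers move at their own pace and stop on an object; the grip force is fixed at half the most. Time passes only in rows, so rows that repeat a pose let the fingers close. It gives the time, the measured TCP pose, the force, the opening and the grip force at its end, in the units of the state.
- manip.state(): the state, without advancing time (a new reading comes with each control period).
- manip.get_image(name): name is "scene" or "top"; returns the picture (384x512x3 uint8, red, green, blue); there is no depth.
- manip.camera_model(name): a dict with "mtx" (3x3 intrinsics, pixels), "xyz" and "orientation" of the camera in the world. Camera axes: x right, y down, z forward; pixel columns grow to the right and rows downward; lengths in m; the calibration is good to about 2 mm. A picture is of the moment at which its call begins. camera_model takes no time and is no camera call.
- manip.sign_off(): hands the job in; it is judged then, once.
The state is a dict: "time": time; "qpos": joint angles; "qd": joint speeds; "joint_torque": joint torques, N m; "tool_pos": TCP position; "tool_rot": TCP orientation; "contact_force": force on the tool from outside, world axes, zero at the start; "torque": the same for the moment, N m; "width": finger opening in m; "grip_force": force on a finger pad.
Only numpy, scipy, OpenCV 4.12 (cv2) and the standard library are available. Lean on these libraries where they do the work, as an engineer would, in place of code of your own. Each camera call takes 0.05 s, during which the arm holds its last target. There are 200 camera calls.

TASK

Find which packer fits the gap under the floating step: slide the thin yellow one under from the robot's side first, then try the blue, and the red only if blue goes in; go slowly and never force one. Leave the thickest that goes in square under the step, its leading end at or just past the far edge, and the other two lying flat on the ledge in front, out from under the step. Do not disturb the dish and meeple on the step, or the cup, canister and dice.

Things in the scene. Friction and masses are not known exactly. Their poses are not given: they have to be found in the camera images.
- step: Brown wooden board, 60 mm deep (x) by 250 mm wide (y), level, rigid, over the ledge (z = 0). Origin: centre of its top face; x points away from the robot (near edge at -30 mm, far edge +30 mm). The gap beneath, open front and back, is 11 to 24 mm high; its height and the board's thickness are not given: find by trying. Its near edge is square: a packer too thick butts against it.
- post_top (a point): Top of the dark steel post, 70 mm above the ledge, that holds the step at its +y end by a clamp; 160 mm along the step's y from the step's middle. The post is 30 mm (x) by 12 mm (y), with a clamp 125 mm and more from the step's middle.
- thin: Yellow plastic bar 150 mm long (x), 30 wide (y), 10 thick (z), about 50 g. Origin at its centre. Lies flat on the ledge in front of the step, +x roughly towards it. The three packers lie side by side about 85 mm apart in any order, noses 20 to 50 mm short of the step's near edge. This one always fits.
- middle: Blue plastic packer, the same but 15 mm thick. Origin at its centre. About 60 g.
- thick: Red plastic packer, the same but 20 mm thick. Origin at its centre. About 70 g.
- dish: Small white ceramic ring dish, 54 mm across, 16 mm tall, standing loose on the step. Origin at the centre of its underside.
- meeple: Green wooden meeple (little figure) 30 mm wide, 36 mm tall, standing loose on the step. Origin at the centre of its underside.
- cup: Steel dice cup 76 mm across, 90 mm tall, standing on the ledge to the right (-y). Origin at the centre of its underside.
- canister: Silver aluminium cylinder with twist cap, 41 mm across, 100 mm tall, standing on the ledge to the right (-y). Origin at the centre of its underside.
- die_green: Green 19 mm die on the ledge to the left (+y). Origin at the centre of its underside.
- die_orange: Orange 19 mm die, likewise.
- die_black: Black 19 mm die, likewise.
There are look-alikes about, which are no part of the job. There is more than one size of the thin; the job needs the middle-sized.

How it is judged:
On the way, in this order (a step that is already met when the one before it is completed fails the run):
1. the yellow packer's nose goes at least 15 mm under the step, while blue and red still lie where they were (30 mm) (x of thin in the frame of step between -0.09 and 0.09 m and y of thin in the frame of step between -0.115 and 0.115 m and distance of each of middle, thick from where it was at the start of the episode below 0.03 m).
2. the blue packer is tried with red still where it was (30 mm): its nose goes 15 mm under the step, or it butts against the step with more than 1 N (((x of middle in the frame of step between -0.09 and 0.09 m and y of middle in the frame of step between -0.115 and 0.115 m) or contact force between middle and step above 1 N) and distance of thick from where it was at the start of the episode below 0.03 m).
At the end, for the whole second after the job is handed in: The thickest packer with room to go in (under 1.5 mm of room does not count) lies flat under the step, within 0.35 rad of square, reaching the far edge (to 7 mm); the other two lie flat on the ledge in front of the step, out from under it; all at rest ((((x of thin in the frame of step between -0.052 and 0.052 m and angle between the x axis of thin and the x axis of step, either way round below 0.35 rad and y of thin in the frame of step between -0.115 and 0.115 m) and (x of middle in the frame of step below -0.105 m or y of middle in the frame of step below -0.21 m or y of middle in the frame of step above 0.26 m) and (x of thick in the frame of step below -0.105 m or y of thick in the frame of step below -0.21 m or y of thick in the frame of step above 0.26 m) and height (world z) of step below 0.0345 m) or ((x of middle in the frame of step between -0.052 and 0.052 m and angle between the x axis of middle and the x axis of step, either way round below 0.35 rad and y of middle in the frame of step between -0.115 and 0.115 m) and (x of thin in the frame of step below -0.105 m or y of thin in the frame of step below -0.21 m or y of thin in the frame of step above 0.26 m) and (x of thick in the frame of step below -0.105 m or y of thick in the frame of step below -0.21 m or y of thick in the frame of step above 0.26 m) and height (world z) of step below 0.0395 m) or ((x of thick in the frame of step between -0.052 and 0.052 m and angle between the x axis of thick and the x axis of step, either way round below 0.35 rad and y of thick in the frame of step between -0.115 and 0.115 m) and (x of thin in the frame of step below -0.105 m or y of thin in the frame of step below -0.21 m or y of thin in the frame of step above 0.26 m) and (x of middle in the frame of step below -0.105 m or y of middle in the frame of step below -0.21 m or y of middle in the frame of step above 0.26 m))) and angle between each of thin, middle, thick's own z axis and vertical below 0.08 rad and height (world z) of thin between 0.001 and 0.009 m and linear speed of each of thin, middle, thick below 0.01 m/s and height (world z) of middle between 0.0035 and 0.0115 m and height (world z) of thick between 0.006 and 0.014 m); the robot touches nothing.
It fails at once if a packer is forced against the step or run hard into it (over 80 N) (contact force between any of thin, middle, thick and step above 80 N).
It fails at once if the red packer is pressed against the step although the blue one cannot go in (height (world z) of step below 0.0325 m and contact force between thick and step above 1 N).
It fails at once if the dish or the meeple on the step is shifted over 15 mm or tipped (distance of any of dish, meeple from where it was at the start of the episode above 0.015 m or angle between any of dish, meeple's own z axis and vertical above 0.5 rad).
It fails at once if cup, canister or a die on the ledge is shifted over 30 mm (distance of any of die_green, die_orange, die_black, cup, canister from where it was at the start of the episode above 0.03 m).
It also fails if it takes over 72 s, if anything falls off the work surface, if the arm or the gripper's body presses on something with over 40 N, if the wrist force passes 120 N, or if a joint passes its speed limit or range.

## Working session

There is one attempt and no reset: what is moved stays moved. The work goes in short steps, Python scripts to look and compute and a tool call to move; the robot and the scene stay as the last step left them, time stands still between calls to the robot, and variables do not carry over. Pictures are saved under pics/ and viewed, at most 10 in all, crops included, and the job is handed in when it is done.

Besides the shell and the picture viewer there is one more tool, called after "Call:" by a JSON object that holds its "name" and its "arguments". play_rows: Moves the arm, as the interface text tells. Its arguments: {"type":"object","properties":{"grip":{"type":"array","items":{"type":"number"}},"linear":{"type":"array","items":{"type":"array","items":{"type":"number","minimum":-1,"maximum":1}}},"turn":{"type":"array","items":{"type":"number","minimum":-1,"maximum":1}}},"required":["grip","linear","turn"]}

```bash
mkdir -p pics; ls
python3 - <<'E'
from cell import manip
import cv2
for n in("scene","top"):
    cv2.imwrite(f"pics/{n}0.png",manip.get_image(n)[:,:,::-1]); print(n,manip.camera_model(n))
print(manip.state())
E
```

```text
pics
scene {'mtx': array([[350.74273987,   0.        , 252.01810601],
       [  0.        , 350.74273987, 186.80252318],
       [  0.        ,   0.        ,   1.        ]]), 'xyz': array([ 1.13050225, -0.33431049,  0.67081764]), 'orientation': array([-2.00752688, -1.22207714,  0.57451327])}
top {'mtx': array([[393.06253488,   0.        , 266.05964221],
       [  0.        , 393.06253488, 187.14736126],
       [  0.        ,   0.        ,   1.        ]]), 'xyz': array([ 0.37411178, -0.00946151,  1.35695476]), 'orientation': array([-2.18150311,  2.14274339, -0.13831007])}
{'time': 0.1, 'qpos': array([ 1.25699968e+00,  2.60634141e-01, -1.39255882e-01,  1.17270266e+00,
        3.23689766e-06,  1.57078039e+00]), 'qd': array([ 0.00013568, -0.00010101,  0.00280703, -0.00090084,  0.00169722,
        0.00100772]), 'joint_torque': array([ 3.38560199e-05, -4.06506336e+01,  2.54528171e+01,  1.01077920e-02,
        2.80200720e-05, -7.84487952e-06]), 'tool_pos': array([0.16186005, 0.4987727 , 0.23053386]), 'tool_rot': array([-4.90821499e-01, -3.10272577e+00,  2.78599336e-03]), 'contact_force': array([0.13419739, 0.14100879, 0.80711807]), 'torque': array([-0.00394998, -0.03441091,  0.07153202]), 'grip_force': 0.0, 'width': 0.0852982783331883}
```

View pics/top0.png

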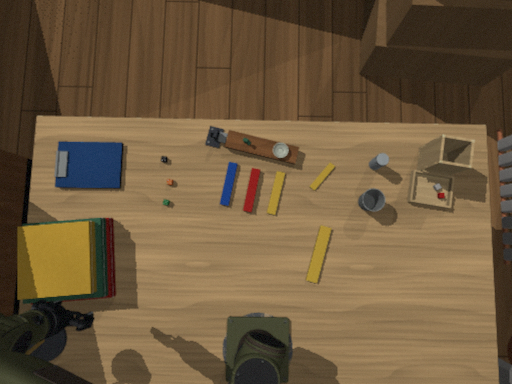

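View pics/scene0.png

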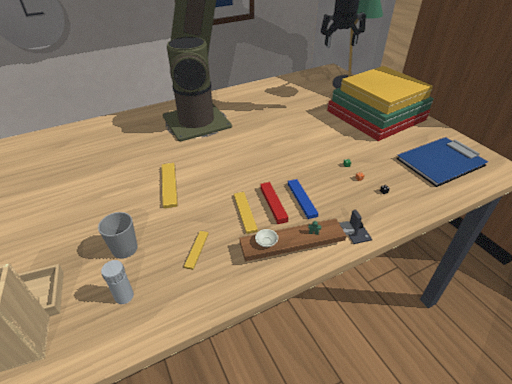

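The top view shows yellow (276,193), red (252,190) and blue (229,184) in front of the step (227,138)-(302,157). The other two yellow bars, (322,177) and (320,255), are decoys in the wrong size. The scene view agrees. Next I'll measure positions.

```bash
cat > h.py <<'E'
import numpy as np,cv2
from cell import manip
from scipy.spatial.transform import Rotation as R
def ray(n,uv,z):
    c=manip.camera_model(n); Rm=R.from_rotvec(c["orientation"]).as_matrix()
    d=np.c_[np.atleast_2d(uv),np.ones(len(np.atleast_2d(uv)))]@np.linalg.inv(c["mtx"]).T@Rm.T
    return (c["xyz"]+d*((z-c["xyz"][2])/d[:,2])[:,None])[:,:2]
RNG={"yellow":((18,120,80),(32,255,255)),"red":((0,180,70),(5,255,255)),"blue":((108,150,50),(125,255,255))}
def blob(n,img,col):
    hsv=cv2.cvtColor(img,cv2.COLOR_RGB2HSV); m=cv2.inRange(hsv,*map(np.array,RNG[col]))
    return [c for c in cv2.findContours(m,cv2.RETR_EXTERNAL,cv2.CHAIN_APPROX_NONE)[0] if 150<cv2.contourArea(c)<1200]
def pose(n,c,z):
    p=ray(n,c.reshape(-1,2).astype(float),z)*1000
    (cx,cy),(w,h),a=cv2.minAreaRect(p.astype(np.float32))
    if w<h:a+=90;w,h=h,w
    return np.round([cx,cy,w,h,(a+90)%180-90],1)
E
python3 - <<'E'
from h import *
print(manip.state()["tool_pos"])
for n in("top","scene"):
    img=manip.get_image(n)
    for c,z in(("yellow",.01),("red",.02),("blue",.015)):
        for b in blob(n,img,c): print(n,c,b.reshape(-1,2).mean(0).round(),pose(n,b,z))
    x0,y0,s=(200,110,6) if n=="top" else (225,170,5)
    w,h=(125,95) if n=="top" else (155,100)
    cv2.imwrite(f"pics/{n}1.png",cv2.resize(img[y0:y0+h,x0:x0+w,::-1],None,fx=s,fy=s,interpolation=cv2.INTER_CUBIC))
E
```

```text
[0.16186005 0.4987727  0.23053386]
top yellow [318. 254.] [ 315.1 -198.4  195.7   43.9  -15. ]
top yellow [276. 192.] [520.8 -50.  153.1  37.1 -11.2]
top yellow [322. 176.] [ 580.7 -210.3  115.8   26.9  -39.9]
top red [251. 190.] [527.1  32.6 147.8  28.4 -10.5]
top blue [228. 184.] [548.1 112.9 146.6  27.8 -10.4]
scene yellow [196. 250.] [ 582.7 -213.3  116.7   26.   -39.8]
scene yellow [245. 212.] [521.5 -53.2 157.2  32.  -12.4]
scene yellow [169. 185.] [ 313.8 -200.8  205.7   40.9  -15. ]
scene red [274. 203.] [534.1  26.6 160.2  32.5 -10.3]
scene blue [303. 199.] [552.5 107.4 155.5  31.7 -10.4]
```

View pics/top1.png

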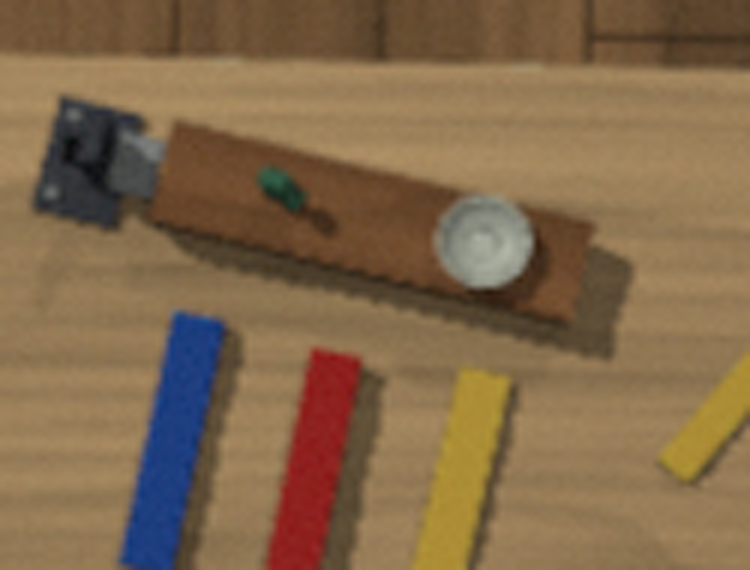

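View pics/scene1.png

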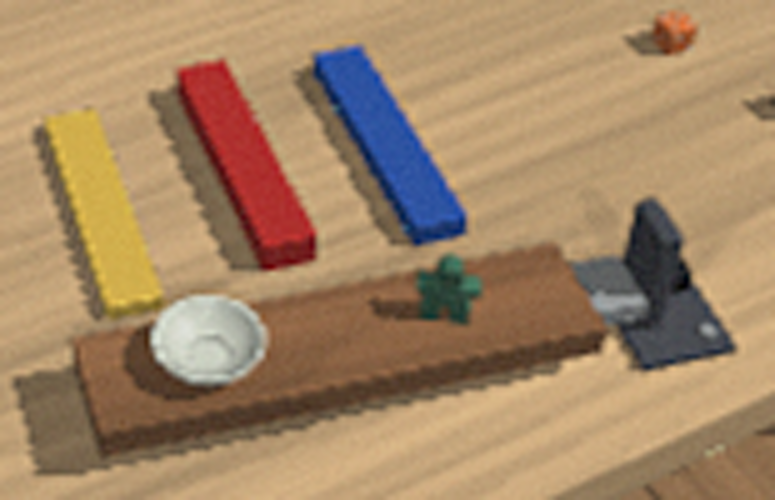

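Crops: the top shows the step's top face with corners (177,122), (595,230), (572,325), (152,222). In the scene crop they are (605,330), (100,435), (78,340), (555,243). I'll triangulate the step from these.

Run:
```python
from h import *
t=np.array([(177,122),(595,230),(572,325),(152,222)])/6-.4+[200,110]
s=np.array([(605,332),(100,435),(78,340),(555,243)])/5-.4+[225,170]
for z in(.025,.03,.035,.04,.045):
    d=(ray("top",t,z)-ray("scene",s,z))*1000; print(z,d.round(1).tolist(),np.linalg.norm(d.mean(0)).round(1))
P=ray("top",t,.035); C=P.mean(0); ey=(P[0]+P[3]-P[1]-P[2]);ey/=np.linalg.norm(ey); ex=np.array([ey[1],-ey[0]])
print(P.round(3).tolist(),C,np.degrees(np.arctan2(ex[1],ex[0])))
for n,p in dict(y=(.521,-.0505),r=(.5295,.0305),b=(.549,.111)).items(): print(n,(np.array(p)-C)@ex,(np.array(p)-C)@ey)
```

```text
0.025 [[7.7, -3.8], [5.9, -2.2], [6.4, -5.2], [7.9, -6.5]] 8.3
0.03 [[3.2, -0.8], [1.2, -0.2], [1.5, -3.1], [3.2, -3.4]] 2.9
0.035 [[-1.3, 2.3], [-3.5, 1.9], [-3.4, -0.9], [-1.5, -0.3]] 2.5
0.04 [[-5.7, 5.3], [-8.2, 4.0], [-8.3, 1.2], [-6.3, 2.8]] 7.9
0.045 [[-10.2, 8.3], [-12.9, 6.0], [-13.3, 3.3], [-11.0, 5.9]] 13.2
[[0.731, 0.114], [0.672, -0.127], [0.617, -0.114], [0.672, 0.126]] [ 6.73211555e-01 -3.21975352e-04] -13.305807446113516
y -0.13657712900754818 -0.08386226553711687
r -0.14694732532756907 -0.0030804047744170254
b -0.14649773640764774 0.07974651035468268
```

Call:
{"name": "play_rows", "arguments": {"grip": [80,80,80,80,80], "linear": [[-1,-0.9,0],[-1,-0.9,0],[-1,-0.9,0],[-1,-0.9,0],[-1,-0.9,0]], "turn": [0,0,0,0,0]}}

```text
time: 0.7
tool_pos: [0.2643, 0.3198, 0.2312]
tool_rot: [0.502, 3.101, -0.005]
contact_force: [-1.0, 0.4, 0.1]
width: 0.0684
grip_force: 0.0
```

Call:
{"name": "play_rows", "arguments": {"grip": [80,80,80,80,80], "linear": [[-1,-0.9,0],[-1,-0.9,0],[-1,-0.9,0],[-1,-0.9,0],[-1,-0.9,0]], "turn": [0,0,0,0,0]}}

```text
time: 1.2
tool_pos: [0.3665, 0.146, 0.2314]
tool_rot: [0.505, 3.099, -0.002]
contact_force: [-1.4, 1.3, 0.1]
width: 0.0682
grip_force: 0.0
```

Call:
{"name": "play_rows", "arguments": {"grip": [80,80,80,80,80], "linear": [[-1,-0.9,0.4],[-1,-0.9,0.4],[-1,-0.9,0.4],[-1,-0.9,0.4],[-1,-0.9,0.4]], "turn": [0,0,0,0,-0.04]}}

```text
time: 1.7
tool_pos: [0.467, -0.027, 0.1697]
tool_rot: [-0.296, -3.127, 0.001]
contact_force: [0.6, 0.1, -0.4]
width: 0.0684
grip_force: 0.0
```

```bash
cat >> h.py <<'E'
def to(x,y,z,ang):
    "shares of 0.15 m and half turns to bring TCP to x,y,z with tool y along ang+90 deg"
    s=manip.state(); Rm=R.from_rotvec(s["tool_rot"]).as_matrix()
    d=Rm.T@(np.array([x,y,z])-s["tool_pos"])/.15
    cur=np.degrees(np.arctan2(Rm[1,1],Rm[0,1])); t=-((ang+90-cur+90)%180-90)/180
    print("shift",d.round(3),"turn",round(t,3),"tcp",s["tool_pos"].round(4),"yaw",round(cur-90,1),"tilt",Rm[:,2].round(3),"w",round(s["width"],4),"F",s["contact_force"].round(1),"t",s["time"])
E
python3 -c "
from h import *
to(.477,-.042,.06,-11)"
```

```text
shift [-0.084 -0.085  0.731] turn 0.001 tcp [ 0.467  -0.027   0.1697] yaw -10.8 tilt [-0.    -0.001 -1.   ] w 0.0684 F [ 0.6  0.1 -0.4] t 1.7
```

Call:
{"name": "play_rows", "arguments": {"grip": [80,80,80,80,80], "linear": [[-0.08,-0.085,0.3],[-0.08,-0.085,0.5],[-0.08,-0.085,0.7],[-0.08,-0.085,0.75],[-0.08,-0.085,0.75]], "turn": [0,0,0,0,0]}}

```text
time: 2.2
tool_pos: [0.4735, -0.0384, 0.0578]
tool_rot: [-0.293, -3.125, -0.0]
contact_force: [-0.2, -0.2, 0.2]
width: 0.0685
grip_force: 0.0
```

```bash
python3 -c "
from h import *
cv2.imwrite('pics/s2.png',cv2.resize(manip.get_image('scene')[100:290,170:400,::-1],None,fx=3,fy=3))
to(.477,-.042,.0,-11)"
```

```text
shift [-0.019 -0.019  0.394] turn 0.002 tcp [ 0.4747 -0.0387  0.0591] yaw -10.7 tilt [-0.  0. -1.] w 0.0687 F [ 0.2 -0.3 -0. ] t 2.25
```

View pics/s2.png

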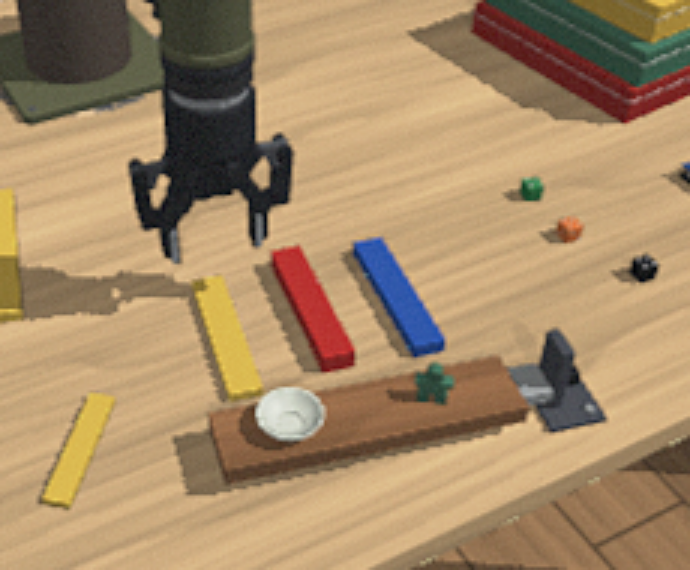

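The gripper is centred above the tail of the yellow bar and clear of the red. Going down and closing.

Call:
{"name": "play_rows", "arguments": {"grip": [80,80,80,80,35,20,10,10,10,10], "linear": [[-0.01,-0.015,0.2],[-0.01,-0.015,0.33],[-0.01,-0.015,0.38],[-0.01,-0.015,0.38],[-0.01,-0.015,0.38],[-0.01,-0.015,0.38],[-0.01,-0.015,0.38],[-0.01,-0.015,0.38],[-0.01,-0.015,0.38],[-0.01,-0.015,0.38]], "turn": [0,0,0,0,0,0,0,0,0,0]}}

```text
time: 3.25
tool_pos: [0.4768, -0.0422, 0.0033]
tool_rot: [0.295, 3.125, -0.0]
contact_force: [-1.3, -0.2, 7.3]
width: 0.028
grip_force: 58.9
```

```bash
python3 -c "
from h import *
img=manip.get_image('top'); cv2.imwrite('pics/t2.png',img[:,:,::-1])
for c,z in(('yellow',.01),('red',.02),('blue',.015)):
    for b in blob('top',img,c): print(c,pose('top',b,z))
to(.477,-.042,.0,-13)"
```

```text
yellow [ 315.1 -198.2  195.8   44.5  -14.4]
yellow [ 580.6 -210.3  115.    27.3  -40.4]
red [526.8  32.8 148.5  28.4 -10.5]
blue [547.8 112.8 146.   27.9 -10.5]
shift [-0.001  0.001  0.022] turn 0.012 tcp [ 0.4768 -0.0422  0.0033] yaw -10.8 tilt [ 0.003 -0.    -1.   ] w 0.0281 F [-0.7  0.1  7.1] t 3.3
```

Call:
{"name": "play_rows", "arguments": {"grip": [10,10,10,10,10,10,10,10,10,10,10,10,10,10,10,10], "linear": [[-0.02,0,-0.007],[-0.05,0,-0.007],[-0.08,0,-0.007],[-0.11,0,-0.007],[-0.14,0,-0.007],[-0.17,0,-0.007],[-0.2,0,-0.007],[-0.23,0,-0.007],[-0.26,0,-0.007],[-0.29,0,-0.007],[-0.32,0,-0.007],[-0.35,0,-0.007],[-0.38,0,-0.007],[-0.41,0,-0.007],[-0.41,0,-0.007],[-0.41,0,-0.007]], "turn": [0,0.004,0.008,0.012,0.012,0.012,0.012,0.012,0.012,0.012,0.012,0.012,0.012,0.012,0.012,0.012]}}

```text
time: 4.9
tool_pos: [0.536, -0.0535, 0.0034]
tool_rot: [-0.355, -3.121, -0.0]
contact_force: [-2.3, -0.2, 6.7]
width: 0.0278
grip_force: 59.6
```

```bash
python3 -c "
from h import *
cv2.imwrite('pics/s3.png',cv2.resize(manip.get_image('scene')[130:290,190:400,::-1],None,fx=3.5,fy=3.5))
to(.477,-.042,.003,-13)"
```

```text
shift [ 0.401 -0.014  0.003] turn 0.0 tcp [ 0.536  -0.0535  0.0034] yaw -13.0 tilt [-0.  0. -1.] w 0.0279 F [-2.4  1.   6.6] t 4.95
```

View pics/s3.png

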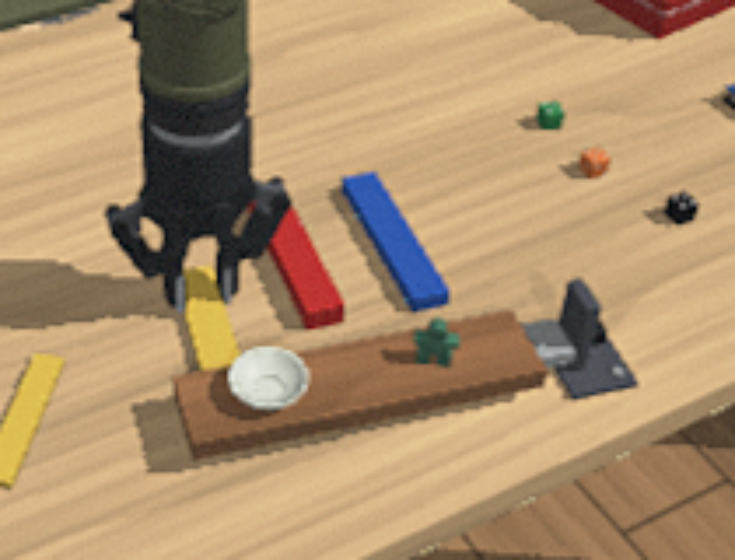

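Yellow's nose is well under the step. I'll pull it back, release and lift.

Call:
{"name": "play_rows", "arguments": {"grip": [10,10,10,10,10,10,50,75,75,75,75,75,75,75], "linear": [[0.1,0,0],[0.2,0,0],[0.3,0,0],[0.4,0,0],[0.42,0,0],[0.42,0,0],[0.42,0,0],[0.42,0,0],[0.42,0,0],[0.42,0,0],[0.42,0,-0.2],[0.42,0,-0.45],[0.42,0,-0.45],[0.42,0,-0.45]], "turn": [0,0,0,0,0,0,0,0,0,0,0,0,0,0]}}

```text
time: 6.35
tool_pos: [0.4756, -0.0395, 0.0711]
tool_rot: [0.354, 3.119, 0.0]
contact_force: [0.2, 0.7, -0.2]
width: 0.0643
grip_force: 0.0
```

```bash
python3 -c "
from h import *
for n in ('scene','top'):
  img=manip.get_image(n)
  for c,z in(('yellow',.01),('red',.02),('blue',.015)):
    for b in blob(n,img,c): print(n,c,pose(n,b,z))
a=np.radians(-10.8)
to(.549-.045*np.cos(a),.111-.045*np.sin(a),.06,-10.8)"
```

```text
scene yellow [ 583.  -213.5  116.4   26.2  -39.3]
scene yellow [518.7 -51.8 158.5  31.9 -15.2]
scene yellow [ 313.8 -201.   206.7   40.6  -15. ]
scene red [534.2  27.  160.2  33.  -11.1]
scene blue [552.1 107.4 156.3  31.7 -10.4]
top yellow [ 314.9 -198.   195.3   44.4  -15.1]
top yellow [ 580.5 -210.1  115.5   27.4  -39.1]
top red [527.2  33.  147.8  27.4 -10.6]
top blue [547.8 112.9 146.   27.8 -10.4]
shift [0.035 1.078 0.063] turn -0.012 tcp [ 0.4737 -0.0394  0.0695] yaw -12.9 tilt [-0.002  0.    -1.   ] w 0.064 F [-0.9 -0.8  0.7] t 6.45
```

Call:
{"name": "play_rows", "arguments": {"grip": [75,75,75,75,75], "linear": [[0.035,0.3,0],[0.035,0.6,0],[0.035,0.9,0],[0.035,1,0],[0.035,1,0]], "turn": [-0.012,-0.012,-0.012,-0.012,-0.012]}}

```text
time: 6.95
tool_pos: [0.5027, 0.1096, 0.0691]
tool_rot: [-0.289, -3.127, 0.001]
contact_force: [-0.0, -1.0, 0.7]
width: 0.0641
grip_force: 0.0
```

```bash
python3 -c "
from h import *
a=np.radians(-10.8)
to(.549-.045*np.cos(a),.111-.045*np.sin(a),.005,-10.8)"
```

```text
shift [-0.003  0.067  0.427] turn 0.001 tcp [0.5027 0.1096 0.0691] yaw -10.6 tilt [-0.002 -0.    -1.   ] w 0.0641 F [-0.  -1.   0.7] t 6.95
```

Call:
{"name": "play_rows", "arguments": {"grip": [75,75,75,75,75,40,20,10,10,10,10,10], "linear": [[0,0.067,0],[0,0.067,0.2],[0,0.067,0.38],[0,0.067,0.427],[0,0.067,0.427],[0,0.067,0.427],[0,0.067,0.427],[0,0.067,0.427],[0,0.067,0.427],[0,0.067,0.427],[0,0.067,0.427],[0,0.067,0.427]], "turn": [0,0,0,0,0,0,0,0,0,0,0,0]}}

```text
time: 8.15
tool_pos: [0.5062, 0.118, 0.0079]
tool_rot: [0.295, 3.125, 0.001]
contact_force: [-1.3, -1.0, 5.2]
width: 0.0276
grip_force: 59.5
```

Call:
{"name": "play_rows", "arguments": {"grip": [10,10,10,10,10,10,10,10,10,10], "linear": [[-0.03,0,0],[-0.06,0,0],[-0.09,0,0],[-0.12,0,0],[-0.15,0,0],[-0.18,0,0],[-0.2,0,0],[-0.22,0,0],[-0.22,0,0],[-0.22,0,0]], "turn": [0.004,0.008,0.012,0.012,0.012,0.012,0.012,0.012,0.012,0.012]}}

```text
time: 9.15
tool_pos: [0.5365, 0.1122, 0.0079]
tool_rot: [-0.353, -3.121, -0.002]
contact_force: [-3.3, 0.5, 9.2]
width: 0.0279
grip_force: 59.9
```

Call:
{"name": "play_rows", "arguments": {"grip": [10,10,10,10,10,10], "linear": [[-0.01,0,0],[-0.02,0,0],[-0.03,0,0],[-0.04,0,0],[-0.05,0,0],[-0.05,0,0]], "turn": [0,0,0,0,0,0]}}

```text
time: 9.75
tool_pos: [0.5435, 0.1106, 0.0079]
tool_rot: [-0.353, -3.12, -0.002]
contact_force: [-4.7, 0.0, 10.6]
width: 0.0276
grip_force: 60.0
```

Call:
{"name": "play_rows", "arguments": {"grip": [10,10,10,10,10], "linear": [[-0.007,0,0],[-0.014,0,0],[-0.021,0,0],[-0.028,0,0],[-0.028,0,0]], "turn": [0,0,0,0,0]}}

```text
time: 10.25
tool_pos: [0.5475, 0.1097, 0.0079]
tool_rot: [-0.353, -3.12, -0.002]
contact_force: [-5.6, 0.9, 10.3]
width: 0.0279
grip_force: 60.0
```

Call:
{"name": "play_rows", "arguments": {"grip": [10,10,10,10,10], "linear": [[-0.007,0,0],[-0.014,0,0],[-0.021,0,0],[-0.027,0,0],[-0.027,0,0]], "turn": [0,0,0,0,0]}}

```text
time: 10.75
tool_pos: [0.5515, 0.1088, 0.0079]
tool_rot: [-0.353, -3.12, -0.002]
contact_force: [-5.6, 1.5, 10.8]
width: 0.0281
grip_force: 59.9
```

Call:
{"name": "play_rows", "arguments": {"grip": [10,10,10,10,10], "linear": [[-0.007,0,0],[-0.014,0,0],[-0.021,0,0],[-0.027,0,0],[-0.027,0,0]], "turn": [0,0,0,0,0]}}

```text
time: 11.25
tool_pos: [0.5554, 0.1078, 0.0079]
tool_rot: [-0.353, -3.12, -0.002]
contact_force: [-5.2, 1.4, 10.1]
width: 0.0278
grip_force: 59.9
```

Call:
{"name": "play_rows", "arguments": {"grip": [10,10,10,10,10,10], "linear": [[-0.01,0,0],[-0.02,0,0],[-0.03,0,0],[-0.04,0,0],[-0.05,0,0],[-0.05,0,0]], "turn": [0,0,0,0,0,0]}}

```text
time: 11.85
tool_pos: [0.563, 0.1061, 0.0079]
tool_rot: [-0.353, -3.121, -0.002]
contact_force: [-4.9, 1.0, 9.7]
width: 0.0277
grip_force: 59.9
```

```bash
python3 -c "
from h import *
cv2.imwrite('pics/s4.png',cv2.resize(manip.get_image('scene')[130:280,220:380,::-1],None,fx=4,fy=4))
to(.477,-.042,.003,-13)"
```

```text
shift [ 0.338 -1.091  0.032] turn 0.0 tcp [0.563  0.1062 0.0079] yaw -12.9 tilt [-0.001  0.001 -1.   ] w 0.0281 F [-4.1  1.1  8.9] t 11.9
```

View pics/s4.png

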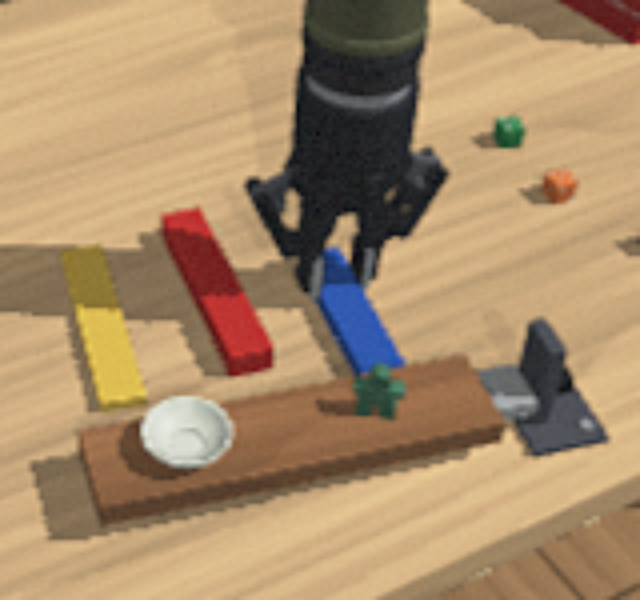

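Blue is about 16 mm under with no rise in force, so it fits. I'll carry on until its nose is at the far edge.

Call:
{"name": "play_rows", "arguments": {"grip": [10,10,10,10,10,10,10,10,10,10,10,10,10,10], "linear": [[-0.02,0,0],[-0.045,0,0],[-0.07,0,0],[-0.095,0,0],[-0.12,0,0],[-0.145,0,0],[-0.17,0,0],[-0.195,0,0],[-0.22,0,0],[-0.245,0,0],[-0.27,0,0],[-0.295,0,0],[-0.32,0,0],[-0.32,0,0]], "turn": [0,0,0,0,0,0,0,0,0,0,0,0,0,0]}}

```text
time: 13.3
tool_pos: [0.6109, 0.0952, 0.0079]
tool_rot: [0.354, 3.121, 0.002]
contact_force: [-3.0, 1.1, 7.1]
width: 0.0281
grip_force: 59.6
```

Call:
{"name": "play_rows", "arguments": {"grip": [40,75,75,75,75,75,75,75,75], "linear": [[0,0,0],[0,0,0],[0,0,0],[0,0,0],[0,0,-0.1],[0,0,-0.3],[0.2,0,-0.55],[0.4,0,-0.55],[0.4,0,-0.55]], "turn": [0,0,0,0,0,0,0,0,0]}}

```text
time: 14.2
tool_pos: [0.5484, 0.1085, 0.0896]
tool_rot: [-0.352, -3.119, 0.001]
contact_force: [-0.1, 0.1, -0.0]
width: 0.0643
grip_force: 0.0
```

```bash
python3 -c "
from h import *
img=manip.get_image('scene')
cv2.imwrite('pics/s5.png',cv2.resize(img[130:280,220:380,::-1],None,fx=4,fy=4))
for n in ('scene','top'):
  img=manip.get_image(n)
  for c,z in(('yellow',.01),('red',.02),('blue',.015)):
    for b in blob(n,img,c): print(n,c,pose(n,b,z))
a=np.radians(-10.7)
to(.5295-.045*np.cos(a),.0305-.045*np.sin(a),.07,-10.7)"
```

```text
scene yellow [ 582.8 -213.3  116.7   26.2  -39.3]
scene yellow [519.3 -51.9 157.4  31.9 -15. ]
scene yellow [ 313.7 -201.1  205.7   40.5  -14.9]
scene red [533.7  26.5 161.   32.8 -10.3]
scene blue [611.9  92.7  65.7  32.7 -15.2]
top yellow [ 314.7 -198.1  194.8   44.   -15. ]
top yellow [518.3 -48.9 154.8  35.  -14.9]
top yellow [ 580.3 -210.3  115.4   26.7  -39.8]
top red [526.9  33.  148.5  27.8 -10.6]
shift [ 0.334 -0.551  0.125] turn -0.012 tcp [0.5527 0.1082 0.0888] yaw -12.9 tilt [ 0.001 -0.    -1.   ] w 0.0644 F [-0.1 -0.4 -0.9] t 14.35
```

View pics/s5.png

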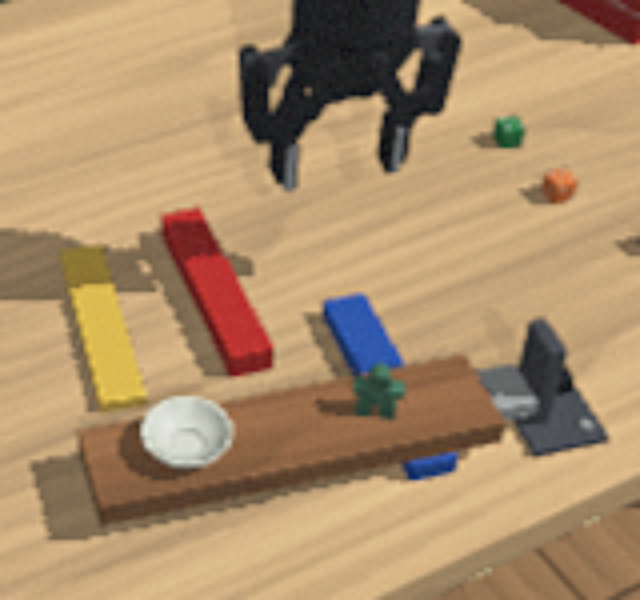

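Blue is square under the step, with its nose showing at (430,465) just past the far edge. The meeple and dish haven't moved. Now I'll try red, gently.

Call:
{"name": "play_rows", "arguments": {"grip": [75,75,75,75], "linear": [[0.2,-0.3,0],[0.31,-0.55,0.1],[0.31,-0.55,0.125],[0.31,-0.55,0.125]], "turn": [-0.012,-0.012,-0.012,-0.012]}}

```text
time: 14.75
tool_pos: [0.4878, 0.0372, 0.0689]
tool_rot: [-0.298, -3.125, 0.0]
contact_force: [0.5, -0.5, 0.0]
width: 0.0641
grip_force: 0.0
```

```bash
python3 -c "
from h import *
a=np.radians(-10.7)
to(.5295-.045*np.cos(a),.0305-.045*np.sin(a),.007,-10.7)"
```

```text
shift [0.018 0.007 0.413] turn -0.001 tcp [0.4878 0.0372 0.0689] yaw -10.9 tilt [-0.002 -0.    -1.   ] w 0.0641 F [ 0.5 -0.5  0. ] t 14.75
```

Call:
{"name": "play_rows", "arguments": {"grip": [75,75,75,75,75,40,20,10,10,10,10,10], "linear": [[0.01,0.007,0],[0.01,0.007,0.2],[0.01,0.007,0.36],[0.01,0.007,0.41],[0.01,0.007,0.41],[0.01,0.007,0.41],[0.01,0.007,0.41],[0.01,0.007,0.41],[0.01,0.007,0.41],[0.01,0.007,0.41],[0.01,0.007,0.41],[0.01,0.007,0.41]], "turn": [0,0,0,0,0,0,0,0,0,0,0,0]}}

```text
time: 15.95
tool_pos: [0.4886, 0.0397, 0.01]
tool_rot: [0.295, 3.125, 0.001]
contact_force: [-1.2, 0.9, 6.3]
width: 0.0281
grip_force: 59.8
```

Call:
{"name": "play_rows", "arguments": {"grip": [10,10,10,10,10,10,10,10,10,10], "linear": [[-0.03,0,0],[-0.06,0,0],[-0.09,0,0],[-0.12,0,0],[-0.15,0,0],[-0.18,0,0],[-0.2,0,0],[-0.22,0,0],[-0.22,0,0],[-0.22,0,0]], "turn": [0.004,0.008,0.012,0.012,0.012,0.012,0.012,0.012,0.012,0.012]}}

```text
time: 16.95
tool_pos: [0.5177, 0.0338, 0.01]
tool_rot: [-0.353, -3.119, -0.001]
contact_force: [-6.9, 0.9, 12.8]
width: 0.0285
grip_force: 60.6
```

Call:
{"name": "play_rows", "arguments": {"grip": [10,10,10,10,10], "linear": [[-0.007,0,0],[-0.014,0,0],[-0.021,0,0],[-0.021,0,0],[-0.021,0,0]], "turn": [0,0,0,0,0]}}

```text
time: 17.45
tool_pos: [0.5203, 0.0332, 0.0099]
tool_rot: [-0.353, -3.118, -0.002]
contact_force: [-6.6, 2.3, 13.6]
width: 0.0282
grip_force: 60.7
```

Call:
{"name": "play_rows", "arguments": {"grip": [10,10,10,10,10], "linear": [[-0.007,0,0],[-0.014,0,0],[-0.021,0,0],[-0.021,0,0],[-0.021,0,0]], "turn": [0,0,0,0,0]}}

```text
time: 17.95
tool_pos: [0.5233, 0.0325, 0.0099]
tool_rot: [-0.353, -3.118, -0.002]
contact_force: [-7.1, 1.2, 14.6]
width: 0.028
grip_force: 60.7
```

Call:
{"name": "play_rows", "arguments": {"grip": [10,10,10,10], "linear": [[-0.007,0,0],[-0.014,0,0],[-0.014,0,0],[-0.014,0,0]], "turn": [0,0,0,0]}}

```text
time: 18.35
tool_pos: [0.5254, 0.032, 0.01]
tool_rot: [-0.353, -3.118, -0.002]
contact_force: [-7.0, 0.6, 13.3]
width: 0.0281
grip_force: 60.6
```

Call:
{"name": "play_rows", "arguments": {"grip": [10,10,10,10], "linear": [[-0.007,0,0],[-0.014,0,0],[-0.014,0,0],[-0.014,0,0]], "turn": [0,0,0,0]}}

```text
time: 18.75
tool_pos: [0.5275, 0.0316, 0.0099]
tool_rot: [-0.353, -3.119, -0.002]
contact_force: [-7.5, 1.3, 13.8]
width: 0.0282
grip_force: 60.6
```

Call:
{"name": "play_rows", "arguments": {"grip": [10,10,10,10], "linear": [[-0.007,0,0],[-0.014,0,0],[-0.014,0,0],[-0.014,0,0]], "turn": [0,0,0,0]}}

```text
time: 19.15
tool_pos: [0.5296, 0.0311, 0.0099]
tool_rot: [-0.353, -3.118, -0.002]
contact_force: [-7.6, 1.6, 13.5]
width: 0.028
grip_force: 60.6
```

Moved 42 mm, which is about where contact should come. Continuing 2 mm at a time.

Call:
{"name": "play_rows", "arguments": {"grip": [10,10,10,10], "linear": [[-0.007,0,0],[-0.014,0,0],[-0.014,0,0],[-0.014,0,0]], "turn": [0,0,0,0]}}

```text
time: 19.55
tool_pos: [0.5316, 0.0306, 0.0099]
tool_rot: [-0.353, -3.119, -0.002]
contact_force: [-7.6, 2.4, 13.4]
width: 0.0282
grip_force: 60.6
```

Call:
{"name": "play_rows", "arguments": {"grip": [10,10,10,10], "linear": [[-0.007,0,0],[-0.014,0,0],[-0.014,0,0],[-0.014,0,0]], "turn": [0,0,0,0]}}

```text
time: 19.95
tool_pos: [0.5337, 0.0301, 0.0099]
tool_rot: [-0.353, -3.119, -0.002]
contact_force: [-6.4, 1.5, 12.8]
width: 0.0284
grip_force: 60.6
```

Call:
{"name": "play_rows", "arguments": {"grip": [10,10,10,10], "linear": [[-0.007,0,0],[-0.014,0,0],[-0.014,0,0],[-0.014,0,0]], "turn": [0,0,0,0]}}

```text
time: 20.35
tool_pos: [0.5341, 0.0301, 0.0099]
tool_rot: [-0.352, -3.116, -0.003]
contact_force: [-10.2, 3.0, 17.6]
width: 0.0281
grip_force: 61.0
```

Call:
{"name": "play_rows", "arguments": {"grip": [10,10,10,10], "linear": [[-0.007,0,0],[-0.014,0,0],[-0.014,0,0],[-0.014,0,0]], "turn": [0,0,0,0]}}

```text
time: 20.75
tool_pos: [0.5341, 0.03, 0.0099]
tool_rot: [-0.352, -3.112, -0.004]
contact_force: [-13.4, 4.4, 21.9]
width: 0.0281
grip_force: 61.5
```

```bash
python3 -c "
from h import *
cv2.imwrite('pics/s6.png',cv2.resize(manip.get_image('scene')[150:260,220:360,::-1],None,fx=5,fy=5,interpolation=cv2.INTER_CUBIC))
to(.477,-.042,.003,-13)"
```

```text
shift [ 0.263 -0.553  0.048] turn 0.001 tcp [0.5341 0.0301 0.0099] yaw -12.9 tilt [-0.009  0.003 -1.   ] w 0.0286 F [-13.4   3.4  21.6] t 20.8
```

View pics/s6.png

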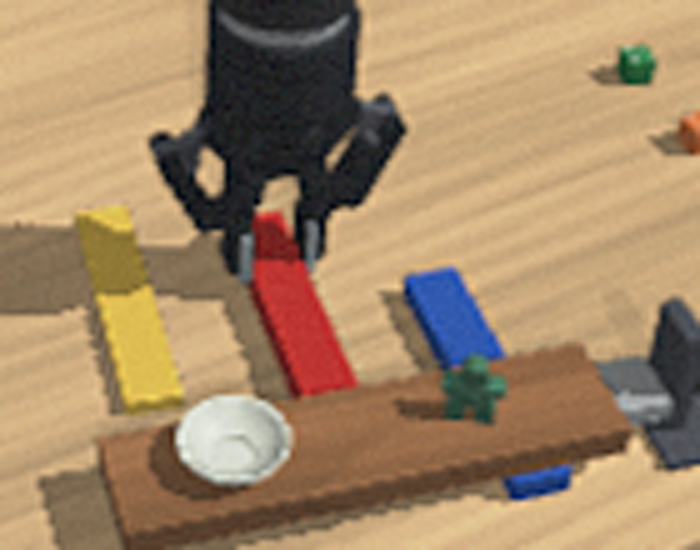

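Red butts against the step: it stopped dead at x = 0.534 and the force rose by about 8 N, so blue is the thickest that goes in. I'll pull red back, release it and retreat.

Call:
{"name": "play_rows", "arguments": {"grip": [10,10,10,10,10,10,40,75,75,75,75,75,75,75,75,75], "linear": [[0.03,0,0],[0.1,0,0],[0.2,0,0],[0.3,0,0],[0.33,0,0],[0.33,0,0],[0.33,0,0],[0.33,0,0],[0.33,0,0],[0.33,0,0],[0.33,0,-0.15],[0.33,0,-0.4],[0.6,0,-0.7],[0.9,0,-0.9],[0.9,0,-0.9],[0.9,0,-0.9]], "turn": [0,0,0,0,0,0,0,0,0,0,0,0,0,0,0,0]}}

```text
time: 22.4
tool_pos: [0.4078, 0.0591, 0.1446]
tool_rot: [0.352, 3.12, 0.001]
contact_force: [1.2, 0.0, -0.6]
width: 0.0643
grip_force: 0.0
```

```bash
python3 -c "
from h import *
for n in ('scene','top'):
  img=manip.get_image(n)
  for c,z in(('yellow',.01),('red',.02),('blue',.015)):
    for b in blob(n,img,c): print(n,c,pose(n,b,z))
img=manip.get_image('scene')
cv2.imwrite('pics/s7.png',cv2.resize(img[160:270,215:365,::-1],None,fx=5,fy=5,interpolation=cv2.INTER_CUBIC))
to(.477,-.042,.003,-13)"
```

```text
scene yellow [ 582.8 -213.3  116.7   26.2  -39.3]
scene yellow [518.7 -51.9 158.5  31.8 -15. ]
scene yellow [ 314.4 -201.1  204.3   40.7  -14.9]
scene red [537.8  26.3 160.7  31.5 -13.2]
scene blue [611.9  92.7  66.3  31.4 -13.5]
top yellow [ 314.9 -198.2  196.2   43.8  -14.7]
top yellow [518.7 -49.  153.9  35.3 -15.2]
top yellow [ 580.4 -210.6  115.9   27.   -39.8]
top red [538.   30.9 132.9  27.7 -13.3]
top blue [622.1  94.2  85.2  27.8 -12.2]
shift [-0.59  -0.554  0.932] turn 0.0 tcp [0.4094 0.0588 0.1428] yaw -12.9 tilt [ 0. -0. -1.] w 0.0638 F [ 0.   0.2 -0.7] t 22.55
```

View pics/s7.png

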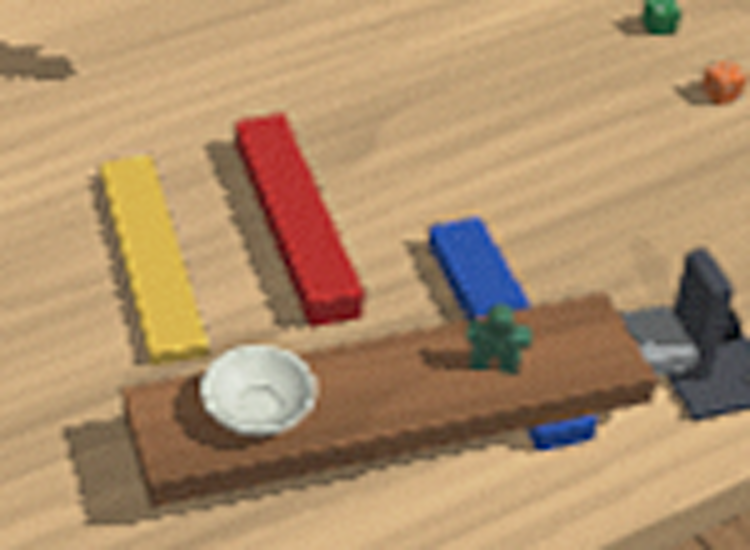

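Blue is under the step, with its nose bottom edge at crop (565,445). Red and yellow lie flat in front and nothing else has moved. One numeric check of the nose before handing in.

```bash
python3 -c "
from h import *
nose=ray('scene',np.array([[565/5+215-.4,444/5+160-.4]]),0)[0]
a=np.radians(-13.3);ex=np.array([np.cos(a),np.sin(a)])
img=manip.get_image('top');c=[b for b in blob('top',img,'blue')][0]
tail=(ray('top',c.reshape(-1,2).astype(float),.015)@ex).min()
t=np.array([(177,122),(595,230),(572,325),(152,222)])/6-.4+[200,110]
C=ray('top',t,.0325).mean(0)@ex
print('nose',nose@ex-C,'tail+150',tail+.15-C)
"
```

```text
nose 0.03017614517800382 tail+150 0.03533716890906369
```

```bash
python3 -c "
from cell import manip
print(manip.sign_off())"
```

```text
the job is handed in; nothing more can be done
None
```

The job is handed in with blue left square under the step, its nose measured 0–5 mm past the far edge; yellow also went under, red butted against the near edge, and both lie flat in front, but sign-off returned no verdict.

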